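Feed a filter slide under the reading head

ROBOT

A 6-joint arm with a two-finger parallel gripper is mounted at the origin on the work surface. World frame = base frame: x ahead of the robot, y to its left, z up, the work surface at z = 0. Lengths are in m, angles in rad, forces in N, time in s.
With the tool pointing down it reaches from about 0.35 to 0.975 m from the base axis. Payload 4.9 kg.
Tool frame: the origin (TCP) lies at the very end of the fingers, on their centre line; the grasp point (between the pads) lies 19 mm behind it; z points along the fingers, y is the direction in which the jaws open and shut (so a half turn about z gives the same grasp; the last joint's range is limited). The gripper opens to 85 mm and grips with 20 to 120 N. Pads are 22 mm wide; open, the fingers measure 114 mm over their backs; the gripper's body (76 mm by 85 mm) begins 54 mm behind the grasp point. The pads swing forward as they close: fully open they stand 13 mm farther back than shut.
Start: joints at [-1.328, 0.053, 1.613, -0, 1.476, -0.119], TCP at [0.221, -0.585, 0.231] pointing down, gripper open.
Joint ranges: [-3.01, 3.01], [-1.01, 2.22], [0.06, 2.58], [-1.02, 4.17], [0.09, 2.62], [-3.14, 3.14]. Speed limits (rad/s): [2.57, 2.57, 3.14, 3.14, 3.14, 3.14].

INTERFACE

Orientations are given as a unit quaternion [w, x, y, z].
In Python, from plant import state, grab_frame, camera_model, job_done, search_frame, masks_of, place_of gives the robot as it stands.
- The arm moves only by the tool drive_tool, never from a script. Its argument "series" is a list of rows, each a list of 2 entries, a list of its own where there are three numbers: the shift along the world's x, y, z in m, then the turn, a rotation vector about the world's x, y, z in degrees. A call has 1 to 8 rows; each row is the pose to reach, as a shift and turn from the pose commanded when the call began; what a row does not reach only later rows make up. A row lasts 1/10 s, in which the tool goes at most 50 mm and 8.59 degrees, less where a joint would pass 70% of its speed; a pose out of reach is approached as far as the arm can. A call with a gripper value outside its range is refused whole. "fingers" is the closure, from -1 (fully open) to 1 (shut), so that 0 is half open, set as the call begins (left out, the last holds). The fingers move at their own pace and stop on an object; the grip force is fixed at half the most. Time passes only in rows, so rows that repeat a pose let the fingers close. It gives the time, the measured TCP pose, the force and the opening at its end, in the units of the state.
- state(): the state, without advancing time (a new reading comes with each control period).
- grab_frame(name): name is "scene" or "top" or "wrist"; returns the picture (400x640x3 uint8, red, green, blue); there is no depth.
- camera_model(name): a dict with "fovy" (degrees; the focal length in pixels is half the picture's height over the tangent of half this angle, whatever the lens; pixels are square), "cx", "cy" (the principal point, pixels), "rvec" (rotation vector, rad) and "tvec" (3), from world to camera coordinates, as OpenCV has them. Camera axes: x right, y down, z forward; pixel columns grow to the right and rows downward; lengths in m; the calibration is good to about 2 mm. The wrist camera is an equidistant fisheye: a pixel r from the principal point sees the ray r / f radians off the axis. A picture is of the moment at which its call begins: read the wrist's pose just before it. camera_model takes no time and is no camera call; for the wrist camera it gives the pose at the moment of the call.
- job_done(): hands the job in, once; it reports no verdict.
Trained networks look in the newest picture that a camera, given by its name, has taken for a name from the list of things; names that differ only in an ending like _2 or _b are one class to them, and where a whole thing is asked for, a point or a joint stands for the part that bears it (a point fixed in the world has none). Each returns a list of dicts, best first, with "confidence" (0 to 1); they miss things now and then, are a little off and sometimes report something else, mostly with a low value. They report only what shows in the picture. A call takes as long as a camera call. They do not tell look-alikes from the thing itself.
- search_frame(camera, name): "location" ([x, y, z] in m, in world coordinates, good to about 4 mm: the middle of the surface that is visible of it).
- masks_of(camera, name): "pixels" (400x640 bool, what is visible of it).
- place_of(camera, name): "location" ([x, y, z] in m, in world coordinates, good to about 4 mm: a listed point, or the origin of a listed thing).
The state is a dict: "time": time; "joint_pos": joint angles; "joint_vel": joint speeds; "joint_efforts": joint torques, N m; "tool_pos": TCP position; "tool_rot": TCP orientation; "contact_force": force on the tool from outside, world axes, zero at the start; "ft_torque": the same for the moment, N m; "gripper_width": opening from 0.0 (shut) to 1.0 (fully open).
Only numpy, scipy, OpenCV 4.12 (cv2) and the standard library are available. Lean on these libraries where they do the work, as an engineer would, in place of code of your own. Each camera call takes 0.05 s, during which the arm holds its last target.

TASK

Load the slide with the green filter into the reader: carry it level to the bare feed deck, put its nose between the guide rails, and push it under the reading head until it bears firmly against the rubber end stop beyond. The stop has been set by hand, so go by feel: press the slide home for a moment with about 8 newtons on the buffer over and above the drag of the rails, without bottoming the buffer or knocking the head, then let go and leave the slide lying flat and straight, still bearing on the stop. Leave the empty slide, bottle and dish where they are.

Things in the scene. Friction and masses are not known exactly. Their poses are not given: they have to be found in the camera images.
- reader: Bench filter reader, fixed: white deck 150 mm wide, flat top at z = 16 mm. Origin on the bench below the centre of the reading head; +x is the feed direction (away from the arm), +y its left. The deck runs from x = -240 to +110 mm and is bare before x = -95 mm. Left of the rails a grey housing 110 mm high stands at x = -75 to +75, y = +75 to +109 mm.
- mouth (a point): On the deck's top, on its centre line, where the two straight aluminium guide rails begin; axes as the reader. The rails are 8 mm high and run on 130 mm in +x, inner faces at y = +29.5 and -29.5 mm. For 32 mm before this point they flare out to y = +47 and -47 mm as a lead-in.
- side_shoe (a point): Inner edge of a white round sprung shoe in the right rail, 52 mm past the mouth, 2 mm inside the slide's path. A 4 N spring lets it give way sideways; it holds the slide against the left rail (slide's middle then 1.5 mm left of the centre line). Once the nose has passed it the slide drags with 2 to 5 N on the polished deck and rails.
- head: Reading head: white bridge with a blue stripe over the rails, fixed to the reader, 60 mm along x (reader x = -30 to +30 mm). Origin at the centre of its underside, 15 mm above the deck: 3 mm of headroom over a slide. The box is 34 mm high; a dark round lamp housing on it reaches 103 mm above the bench. Delicate.
- stop: End stop beyond the head: dark steel bracket on the deck, origin at the foot of its front face, reader x = +83 mm. Its screw carries a black rubber buffer, 13 mm across, 8.5 mm above the deck, which the nose meets. The screw is set by hand: the buffer's face stands 23 to 53 mm before this origin, not measured. The buffer yields 1 mm per 4 N and bottoms at 4 mm (16 N).
- slide_mid (a point): Middle of the loaded slide, half-way up, 6 mm above its underside; +x points to its nose. Loose pale grey plastic, 160 mm long (x), 56 mm wide (y), 12 mm thick, 0.18 to 0.29 kg; an olive-green round filter (47 mm) on top, 30 mm forward of the middle. At the start flat on the bench, left or right of the reader, nose away from the arm.
- slide: The same loaded slide; origin at the middle of its underside. At its tail a thumb tab stands upright across it: 8 mm thick, 44 mm wide, 14 mm higher than the top, its back face flush with the tail end, 80 mm behind the middle.
- slide_nose (a point): Middle of the front end face of the loaded slide, half-way up, 80 mm ahead of slide_mid. The front is 44 mm wide, its corners bevelled.
- blank: Empty slide of the same size, a bare black round recess in place of the green filter, lying on the other side of the reader; origin at the middle of its underside. To be left alone.
- bottle: White plastic bottle with a blue cap, 64 mm across, 150 mm high; origin at the centre of its base. To be left alone.
- dish: Shallow glass dish, 90 mm across, 16 mm high; origin at the centre of its base. To be left alone.
Things that resemble listed ones, but are neither listed nor needed, are in the scene too. What is shaped like the slide but orange or purple is not meant.

How it is judged:
By the outcome, as a careful person would: the job done as asked, in the order asked, and still so for the second after the job is handed in, with the robot touching nothing.
It also fails if it takes over 70 s, if anything falls off the work surface, if the arm or the gripper's body presses on something with over 40 N, if the wrist force passes 120 N, or if a joint passes its speed limit or range.

## Working session

There is one attempt and no reset: what is moved stays moved. The work goes in short steps, Python scripts to look and compute and a tool call to move; the robot and the scene stay as the last step left them, time stands still between calls to the robot, and variables do not carry over. Pictures are saved under pics/ and viewed, and the job is handed in when it is done.

Besides the shell and the picture viewer there is one more tool, called after ">>>" as name(argument=value, ...), one argument or row to a line, values as JSON. drive_tool: Moves the arm, as the interface text tells. Its arguments: {"type":"object","properties":{"series":{"type":"array","items":{"type":"array"}},"fingers":{"type":"number"}},"required":["series"]}

```bash
mkdir -p pics; ls; python3 - <<'E'
from plant import *
import cv2
s=state();print(s)
for n in("scene","top"):
    cv2.imwrite(f"pics/{n}0.png",grab_frame(n)[:,:,::-1]);print(n,camera_model(n))
    for k in("reader","mouth","slide","slide_mid","slide_nose","blank","stop","head","side_shoe","bottle","dish"):
        print(k,[( [round(float(v),4) for v in d["location"]],round(d["confidence"],2)) for d in place_of(n,k)])
print(state()["time"])
E
```

```text
pics
{'time': 0.0, 'joint_pos': array([-1.32803953e+00,  5.33858252e-02,  1.61430903e+00,  6.92180195e-06,
        1.47600468e+00, -1.18962978e-01]), 'joint_vel': array([ 0.00154063,  0.0004118 , -0.0003489 ,  0.00077066, -0.00098646,
       -0.00097713]), 'joint_efforts': array([ 1.26420699e-03, -3.93676829e+01, -3.70177102e+01, -6.37588840e-06,
        6.99996526e-03,  1.90114953e-06]), 'tool_pos': array([ 0.22104815, -0.5839303 ,  0.23003609]), 'tool_rot': array([-1.05163620e-03,  9.83688898e-01,  1.79875075e-01, -6.17246587e-05]), 'contact_force': array([ 0.42239024, -0.68253032, -0.30745744]), 'ft_torque': array([-0.00504945,  0.06016325,  0.05266361]), 'gripper_width': 0.9972518856657759}
scene {'fovy': 50.995874099183084, 'cx': 314.2485967927194, 'cy': 203.26668649698053, 'rvec': array([ 2.45898861,  0.77229945, -0.21368194]), 'tvec': array([-0.53006534, -0.16032445,  1.5349182 ])}
reader [([0.6921, -0.0131, -0.0011], 0.63)]
mouth [([0.6361, -0.0087, 0.0106], 0.6)]
slide [([0.4922, 0.3058, -0.0], 0.65), ([0.3338, -0.1956, 0.0004], 0.63), ([0.2848, 0.2946, -0.0014], 0.6), ([0.2
[... 972 characters left out ...]
8)]
mouth [([0.6361, -0.0079, 0.0184], 0.81)]
slide [([0.3311, -0.1975, 0.0002], 0.93), ([0.2759, 0.5087, -0.0005], 0.65), ([0.4906, 0.305, -0.001], 0.57)]
slide_mid [([0.3299, -0.1934, 0.0042], 0.96), ([0.4863, 0.3021, 0.007], 0.79), ([0.2772, 0.5155, 0.0093], 0.78), ([0.288, 0.2936, 0.0012], 0.7)]
slide_nose [([0.564, 0.2714, 0.0039], 0.97), ([0.3312, -0.1102, 0.0022], 0.91), ([0.284, 0.5941, 0.0058], 0.9), ([0.34, 0.2387, 0.0066], 0.78)]
blank [([0.5405, -0.3188, 0.0031], 0.57)]
stop [([0.7806, -0.022, 0.0182], 0.52), ([0.751, -0.2596, -0.001], 0.39)]
head [([0.6949, -0.021, 0.0286], 0.9)]
side_shoe [([0.6869, -0.039, 0.0185], 0.79)]
bottle [([0.7542, -0.2592, -0.0002], 0.68)]
dish []
1.2
```

View pics/top0.png

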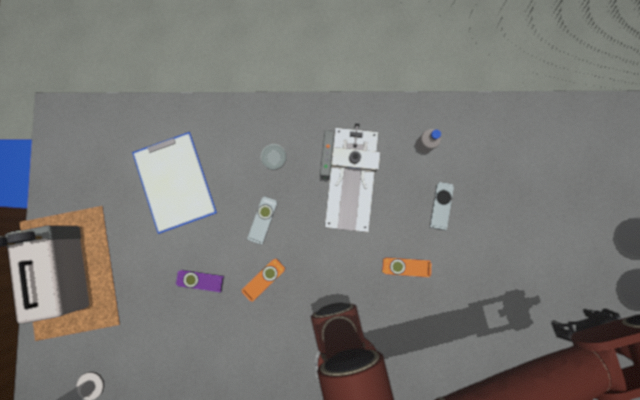

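View pics/scene0.png

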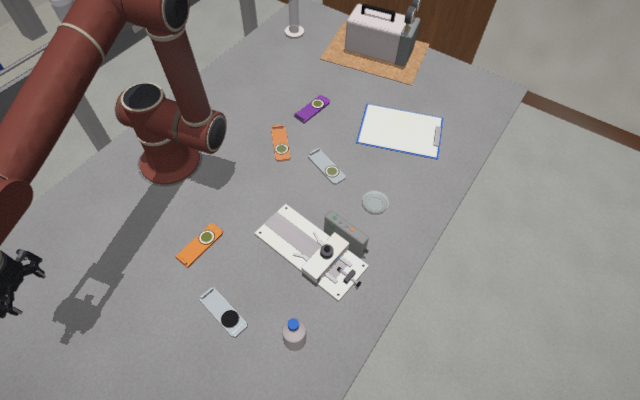

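Candidates for the loaded slide in the top view are the pale grey one with the green filter (263,220), orange ones (263,279) and (407,267), purple (200,281), and the pale grey one with the black recess (442,205), which is the blank. By the description it is the one at (263,220). Next is a close crop to check that choice and measure.

```bash
python3 - <<'E'
import cv2,numpy as np
a=cv2.imread("pics/top0.png")
c=a[185:255,235:305];b=a[115:240,305:395]
cv2.imwrite("pics/c1.png",cv2.resize(c,None,fx=8,fy=8,interpolation=cv2.INTER_CUBIC))
cv2.imwrite("pics/c2.png",cv2.resize(b,None,fx=4.8,fy=4.8,interpolation=cv2.INTER_CUBIC))
E
```

```text
(no output)
```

View pics/c1.png

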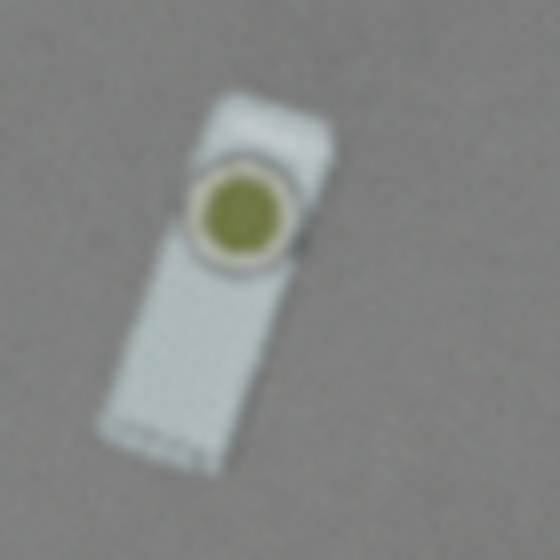

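View pics/c2.png

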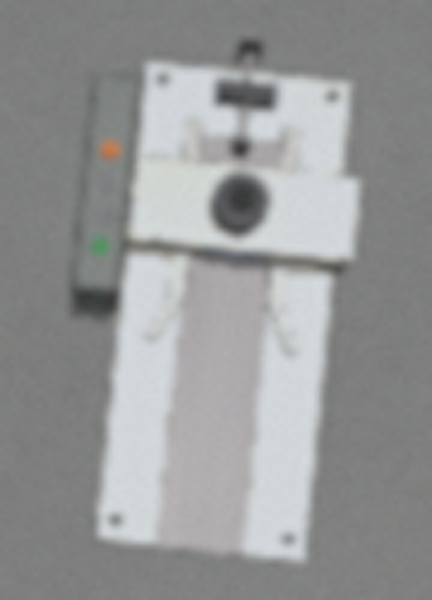

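The crop confirms it: a pale grey slide with a green filter, tail tab at crop (158,450), nose at (280,105). The deck corners show at crop (145,62), (353,82), (97,540) and (305,560).

```bash
cat > h.py <<'E'
import numpy as np,cv2
from plant import *
def ray(cm,px,fish=False,H=400):
    f=H/2/np.tan(np.radians(cm["fovy"]/2))
    R=cv2.Rodrigues(np.array(cm["rvec"]))[0];t=np.array(cm["tvec"])
    u=(np.array(px,float)-[cm["cx"],cm["cy"]])
    if fish:
        r=np.hypot(*u);th=r/f
        d=np.r_[u/max(r,1e-9)*np.sin(th),np.cos(th)]
    else: d=np.r_[u/f,1]
    return -R.T@t,R.T@d
def at_z(cm,px,z,fish=False):
    o,d=ray(cm,px,fish);return o+d*(z-o[2])/d[2]
def proj(cm,P,fish=False,H=400):
    f=H/2/np.tan(np.radians(cm["fovy"]/2))
    R=cv2.Rodrigues(np.array(cm["rvec"]))[0];p=R@np.array(P,float)+cm["tvec"]
    if fish:
        r=np.hypot(p[0],p[1]);th=np.arctan2(r,p[2]);k=f*th/max(r,1e-9)
        return np.array([cm["cx"]+k*p[0],cm["cy"]+k*p[1]])
    return np.array([cm["cx"]+f*p[0]/p[2],cm["cy"]+f*p[1]/p[2]])
E
python3 - <<'E'
from h import *
cm=camera_model("top")
C={k:at_z(cm,(305+(x+.5)/4.8-.5,115+(y+.5)/4.8-.5),.016) for k,(x,y) in dict(FL=(145,62),FR=(353,82),BL=(97,540),BR=(305,560)).items()}
for k,v in C.items(): print(k,v.round(4))
yl=C["FL"]-C["BL"];yr=C["FR"]-C["BR"]
print(np.degrees([np.arctan2(v[1],v[0]) for v in(yl,yr)]),np.linalg.norm(yl),np.linalg.norm(yr),np.linalg.norm(C["FL"]-C["FR"]),np.linalg.norm(C["BL"]-C["BR"]))
m=(C["BL"]+C["BR"])/2;print("rear mid",m,"front",(C["FL"]+C["FR"])/2)
S=[(98,432,.026),(218,475,.026),(230,90,.012),(335,125,.012),(242,213,.014)]
for x,y,z in S: print(at_z(cm,(235+(x+.5)/8-.5,185+(y+.5)/8-.5),z).round(4))
for n in("top","scene"):
    for k in("slide_mid","mouth","reader"):
        for d in masks_of(n,k)[:4]:
            mk=d["pixels"].astype(np.uint8)
            r=cv2.minAreaRect(cv2.findNonZero(mk));q=np.array([at_z(camera_model(n),p,.012 if k=="slide_mid" else .016)[:2] for p in cv2.boxPoints(r)])
            print(n,k,round(d["confidence"],2),mk.sum(),r[0],q.round(4).tolist(),q.mean(0))
E
```

```text
FL [0.8116 0.0491 0.016 ]
FR [ 0.7966 -0.1021  0.016 ]
BL [0.4632 0.0823 0.016 ]
BR [ 0.4499 -0.0659  0.016 ]
[-5.45209305 -5.95309469] 0.35003069954310395 0.3485665329966091 0.15192113496101148 0.14887499771602558
rear mid [0.45656294 0.00819712 0.016     ] front [ 0.8041299  -0.02650735  0.016     ]
[0.4223 0.3488 0.026 ]
[0.4044 0.297  0.026 ]
[0.5706 0.2972 0.012 ]
[0.5555 0.2511 0.012 ]
[0.5169 0.2907 0.014 ]
top slide_mid 0.84 837 (406.443603515625, 266.9027099609375) [[0.3049, -0.1097], [0.3645, -0.1138], [0.3555, -0.2812], [0.2962, -0.2765]] [ 0.33029085 -0.19532768]
top slide_mid 0.79 801 (262.7500305175781, 279.25) [[0.2449, 0.3732], [0.363, 0.2565], [0.3226, 0.2146], [0.205, 0.3311]] [0.28385531 0.29386705]
top slide_mid 0.77 797 (199.85211181640625, 279.7712707519531) [[0.2575, 0.5954], [0.3205, 0.5893], [0.3017, 0.4274], [0.2391, 0.434]] [0.27970207 0.511528  ]
top slide_mid 0.73 746 (262.4336853027344, 219.7366485595703) [[0.4222, 0.3535], [0.5732, 0.2988], [0.5527, 0.2438], [0.4022, 0.2988]] [0.48757201 0.29871463]
top mouth 0.83 4876 (348.2743835449219, 176.0305023193
[... 842 characters left out ...]
71, 0.6051], [0.3315, 0.5704], [0.3004, 0.4093]] [0.28616708 0.50605449]
scene slide_mid 0.61 526 (280.3899841308594, 142.22999572753906) [[0.2047, 0.3358], [0.2472, 0.3806], [0.3663, 0.2517], [0.3257, 0.2101]] [0.28599478 0.29456256]
scene mouth 0.58 6162 (319.25250244140625, 243.02474975585938) [[0.4526, -0.0752], [0.4418, 0.1894], [0.8383, 0.1201], [0.8179, -0.1141]] [0.63764704 0.03004439]
scene mouth 0.57 658 (326.5000305175781, 166.0) [[0.4063, 0.288], [0.4094, 0.3577], [0.5778, 0.3031], [0.5717, 0.2377]] [0.49132284 0.29661408]
scene reader 0.66 6146 (319.8069152832031, 242.56930541992188) [[0.4531, -0.0753], [0.4421, 0.195], [0.8392, 0.125], [0.8183, -0.1142]] [0.63816671 0.03263574]
```

>>> drive_tool(
  series=[
    [[0.23, 0.36, 0.01], [0, 0, 65]],
    [[0.23, 0.36, 0.01], [0, 0, 65]],
    [[0.23, 0.36, 0.01], [0, 0, 65]],
    [[0.23, 0.36, 0.01], [0, 0, 65]],
    [[0.23, 0.36, 0.01], [0, 0, 65]],
    [[0.23, 0.36, 0.01], [0, 0, 65]],
    [[0.23, 0.36, 0.01], [0, 0, 65]],
    [[0.23, 0.36, 0.01], [0, 0, 65]],
  ],
  fingers=-1,
)

```text
time: 2.3
tool_pos: [0.4373, -0.2457, 0.2411]
tool_rot: [0.001, 0.732, 0.682, 0.0]
contact_force: [1.4, 0.0, 0.6]
gripper_width: 1.001
```

>>> drive_tool(
  series=[
    [[0.037, 0.523, -0.02], [0, 0, 75]],
    [[0.037, 0.523, -0.02], [0, 0, 75]],
    [[0.037, 0.523, -0.02], [0, 0, 75]],
    [[0.037, 0.523, -0.02], [0, 0, 75]],
    [[0.037, 0.523, -0.02], [0, 0, 75]],
    [[0.037, 0.523, -0.02], [0, 0, 75]],
    [[0.037, 0.523, -0.02], [0, 0, 75]],
    [[0.037, 0.523, -0.02], [0, 0, 75]],
  ],
)

```text
time: 3.1
tool_pos: [0.4645, 0.1534, 0.2258]
tool_rot: [0.001, 0.218, 0.976, 0.0]
contact_force: [1.3, -1.1, 0.3]
gripper_width: 1.002
```

```bash
python3 - <<'E'
from h import *
s=state();print(s["tool_pos"],s["tool_rot"])
R=cv2.Rodrigues
from scipy.spatial.transform import Rotation as Ro
q=s["tool_rot"];y=Ro.from_quat([*q[1:],q[0]]).apply([0,1,0]);print(np.degrees(np.arctan2(y[1],y[0])))
E
```

```text
[0.46452753 0.15335117 0.22580745] [6.64516447e-04 2.17715475e-01 9.76012033e-01 2.03793372e-04]
64.85024321066852
```

>>> drive_tool(
  series=[
    [[0.015, 0.13, -0.02], [0, 0, 6]],
    [[0.015, 0.13, -0.02], [0, 0, 6]],
    [[0.015, 0.13, -0.02], [0, 0, 6]],
    [[0.015, 0.13, -0.02], [0, 0, 6]],
    [[0.015, 0.13, -0.02], [0, 0, 6]],
  ],
)

```text
time: 3.6
tool_pos: [0.4795, 0.2816, 0.2051]
tool_rot: [-0.0, 0.169, 0.986, -0.0]
contact_force: [-0.8, -0.5, 1.2]
gripper_width: 0.999
```

```bash
cat >> h.py <<'E'
from scipy.spatial.transform import Rotation as Ro
def yaw(s):
    q=s["tool_rot"];y=Ro.from_quat([*q[1:],q[0]]).apply([0,1,0]);return float(np.degrees(np.arctan2(y[1],y[0])))
E
python3 - <<'E'
from h import *
s=state();print(s["tool_pos"],yaw(s))
cm=camera_model("wrist");im=grab_frame("wrist");cv2.imwrite("pics/w1.png",im[:,:,::-1]);print(cm)
for k in("slide_mid","slide_nose"):
    print(k,[(d["location"],d["confidence"]) for d in place_of("wrist",k)])
import pickle;pickle.dump((cm,im),open("w1.pkl","wb"))
E
```

```text
[0.47946254 0.28156013 0.20510434] 70.56983106348004
{'fovy': 65.70646984690485, 'cx': 319.1717652979532, 'cy': 200.11819399968073, 'rvec': array([-2.37522541, -1.68024797, -0.22895861]), 'tvec': array([-0.42538564, -0.3733169 ,  0.25783524])}
slide_mid [([0.285, 0.2936, 0.0049], 0.96), ([0.4823, 0.2991, 0.0069], 0.62), ([0.3317, -0.1933, 0.0043], 0.61)]
slide_nose [([0.3363, -0.1143, 0.0066], 0.97), ([0.3447, 0.2398, 0.0025], 0.82), ([0.5616, 0.2701, 0.006], 0.76)]
```

View pics/w1.png

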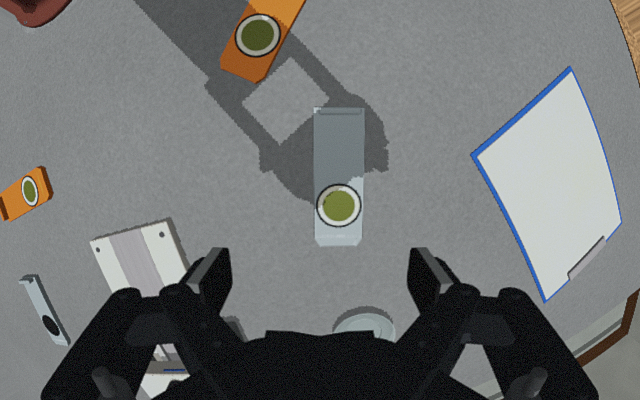

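The wrist view shows the slide in the middle: tail tab at (339,108), nose at (338,246), filter at (339,205).

```bash
python3 - <<'E'
from h import *
import pickle
cm,im=pickle.load(open("w1.pkl","rb"))
for p,z in [((314,108),.026),((364,108),.026),((314,130),.012),((364,130),.012),((314.5,180),.012),((363,180),.012),((314.5,225),.012),((361.5,225),.012),((339,205),.013),((319,246),.002),((357,246),.002)]:
    print(p,at_z(cm,p,z,True).round(4))
g=cv2.resize(im[90:260,270:400],None,fx=4,fy=3.5,interpolation=cv2.INTER_CUBIC);cv2.imwrite("pics/w1c.png",g[:,:,::-1])
E
```

```text
(314, 108) [0.4059 0.3021 0.026 ]
(364, 108) [0.4225 0.351  0.026 ]
(314, 130) [0.428 0.294 0.012]
(364, 130) [0.4456 0.3453 0.012 ]
(314.5, 180) [0.4803 0.276  0.012 ]
(363, 180) [0.4982 0.327  0.012 ]
(314.5, 225) [0.5303 0.2581 0.012 ]
(361.5, 225) [0.5486 0.3096 0.012 ]
(339, 205) [0.5165 0.2925 0.013 ]
(319, 246) [0.5613 0.2526 0.002 ]
(357, 246) [0.5771 0.2965 0.002 ]
```

View pics/w1c.png

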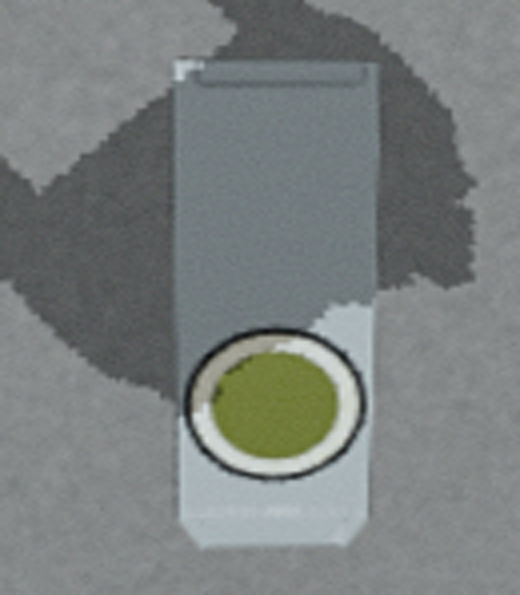

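```bash
python3 - <<'E'
from h import *
import pickle
cm,im=pickle.load(open("w1.pkl","rb"))
s=state();q=s["tool_rot"];R=Ro.from_quat([*q[1:],q[0]]).as_matrix()
g=im.copy()
for z,c in((0,(255,0,0)),(-.013,(0,255,0)),(-.032,(0,0,255))):
  for y in(-.0425,.0425):
    P=[]
    for x in(-.011,.011):
        p=proj(cm,s["tool_pos"]+R@[x,y,z],True);P.append(p);print(z,y,x,p.round(1))
    cv2.line(g,tuple(int(v) for v in P[0]),tuple(int(v) for v in P[1]),c,1)
cv2.imwrite("pics/w1f.png",cv2.resize(g[200:340,160:480],None,fx=2.5,fy=2.5)[:,:,::-1])
E
```

```text
0 -0.0425 -0.011 [236.9 272.3]
0 -0.0425 0.011 [232.8 234.4]
0 0.0425 -0.011 [395.9 273. ]
0 0.0425 0.011 [400. 235.]
-0.013 -0.0425 -0.011 [230.8 284.7]
-0.013 -0.0425 0.011 [225.7 244.6]
-0.013 0.0425 -0.011 [401.6 285.4]
-0.013 0.0425 0.011 [406.5 245.3]
-0.032 -0.0425 -0.011 [220.4 306. ]
-0.032 -0.0425 0.011 [213.4 262.7]
-0.032 0.0425 -0.011 [411.2 307. ]
-0.032 0.0425 0.011 [418.1 263.6]
```

View pics/w1f.png

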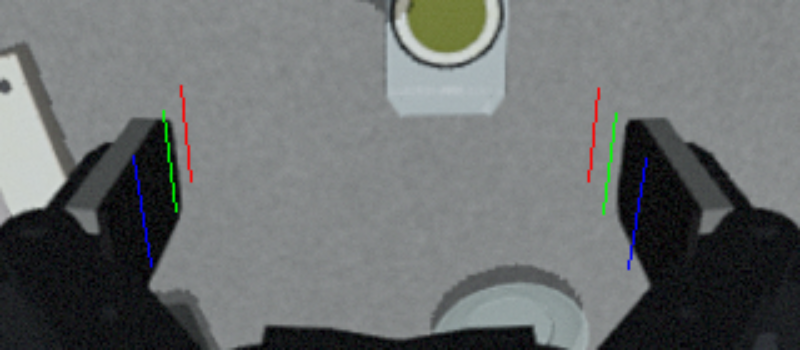

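>>> drive_tool(
  series=[
    [[0.0095, 0.02, -0.05], [0, 0, 0.2]],
    [[0.0095, 0.02, -0.1], [0, 0, 0.2]],
    [[0.0095, 0.02, -0.15], [0, 0, 0.2]],
    [[0.0095, 0.02, -0.18], [0, 0, 0.2]],
    [[0.0095, 0.02, -0.2], [0, 0, 0.2]],
    [[0.0095, 0.02, -0.205], [0, 0, 0.2]],
    [[0.0095, 0.02, -0.205], [0, 0, 0.2]],
  ],
)

```text
time: 4.45
tool_pos: [0.4893, 0.3003, 0.0004]
tool_rot: [-0.0, 0.168, 0.986, -0.0]
contact_force: [-1.0, -0.2, 0.3]
gripper_width: 1.001
```

>>> drive_tool(
  series=[
    [[0, 0.001, -0.0015], [0, 0, 0]],
    [[0, 0.001, -0.0015], [0, 0, 0]],
    [[0, 0.001, -0.0015], [0, 0, 0]],
    [[0, 0.001, -0.0015], [0, 0, 0]],
    [[0, 0.001, -0.0015], [0, 0, 0]],
    [[0, 0.001, -0.0015], [0, 0, 0]],
    [[0, 0.001, -0.0015], [0, 0, 0]],
  ],
  fingers=1,
)

```text
time: 5.15
tool_pos: [0.491, 0.3029, 0.0014]
tool_rot: [0.002, 0.168, 0.986, 0.001]
contact_force: [-0.3, -0.9, 7.2]
gripper_width: 0.633
```

```bash
python3 - <<'E'
from h import *
s=state();print(s["tool_pos"],yaw(s),s["contact_force"],s["gripper_width"])
cv2.imwrite("pics/w2.png",grab_frame("wrist")[:,:,::-1])
E
```

```text
[0.49103971 0.30291135 0.00142753] 70.69656262972615 [-0.26739993 -0.85570389  7.23596512] 0.6334972873016624
```

View pics/w2.png

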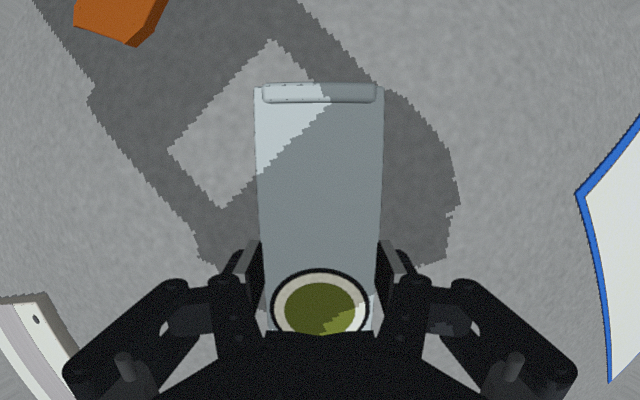

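Gripped: opening 0.633, pads on both sides of the slide. I'll lift it and check.

>>> drive_tool(
  series=[
    [[0, 0, 0.01], [0, 0, 0]],
    [[0, 0, 0.03], [0, 0, 0]],
    [[-0.01, 0, 0.06], [0, 0, 0]],
    [[-0.02, -0.02, 0.08], [0, 0, 1]],
    [[-0.03, -0.05, 0.08], [0, 0, 4]],
    [[-0.03, -0.09, 0.08], [0, 0, 8]],
    [[-0.03, -0.13, 0.08], [0, 0, 11]],
    [[-0.03, -0.17, 0.08], [0, 0, 13.5]],
  ],
)

```text
time: 6.0
tool_pos: [0.4584, 0.131, 0.079]
tool_rot: [-0.0, 0.049, 0.999, 0.0]
contact_force: [0.4, -0.3, -2.9]
gripper_width: 0.633
```

```bash
python3 - <<'E'
from h import *
s=state();print(s["tool_pos"],yaw(s),s["contact_force"],s["ft_torque"],s["gripper_width"])
cv2.imwrite("pics/w3.png",grab_frame("wrist")[:,:,::-1])
E
```

```text
[0.4583751  0.13099083 0.07902082] 84.35615557366536 [ 0.37918782 -0.3307903  -2.85602186] [-0.05115883 -0.026206    0.01506421] 0.6332728843531916
```

View pics/w3.png

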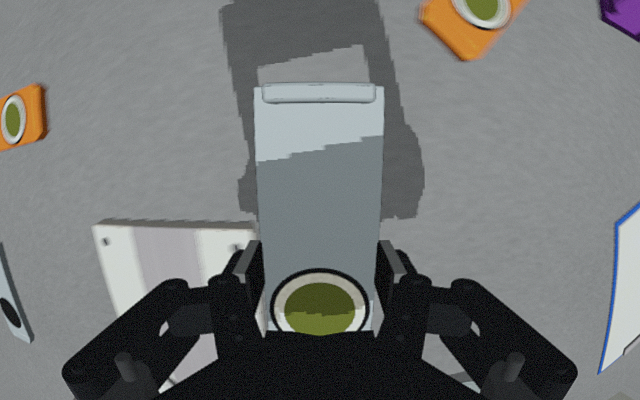

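>>> drive_tool(
  series=[
    [[0, -0.04, 0], [0, 0, 0]],
    [[0, -0.08, 0], [0, 0, 0]],
    [[0, -0.11, 0], [0, 0, 0]],
    [[0.01, -0.125, 0], [0, 0, 0]],
    [[0.01, -0.125, 0], [0, 0, 0]],
    [[0.01, -0.125, 0], [0, 0, 0]],
  ],
)

```text
time: 6.65
tool_pos: [0.4694, 0.0076, 0.0789]
tool_rot: [-0.0, 0.051, 0.999, 0.0]
contact_force: [0.3, 0.9, -2.7]
gripper_width: 0.629
```

```bash
python3 - <<'E'
from h import *
import pickle
s=state();print(s["tool_pos"],yaw(s),s["contact_force"],s["ft_torque"],s["gripper_width"])
cm=camera_model("wrist");im=grab_frame("wrist");cv2.imwrite("pics/w4.png",im[:,:,::-1]);pickle.dump((cm,im),open("w4.pkl","wb"))
im=grab_frame("scene");cv2.imwrite("pics/s4.png",cv2.resize(im[180:320,220:400],None,fx=4,fy=4,interpolation=cv2.INTER_CUBIC)[:,:,::-1])
im=grab_frame("top");cv2.imwrite("pics/t4.png",cv2.resize(im[115:290,280:420],None,fx=4,fy=3.4,interpolation=cv2.INTER_CUBIC)[:,:,::-1])
E
```

```text
[0.46937684 0.00764483 0.07893006] 84.16345659261262 [ 0.2627725   0.93483019 -2.70151648] [0.00930977 0.06956458 0.03564769] 0.6288296178766029
```

View pics/w4.png

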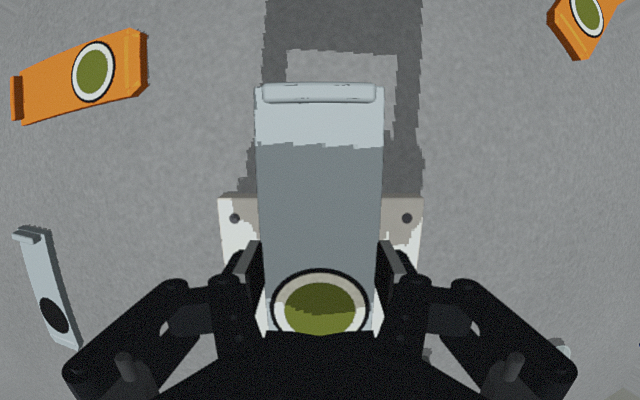

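View pics/s4.png

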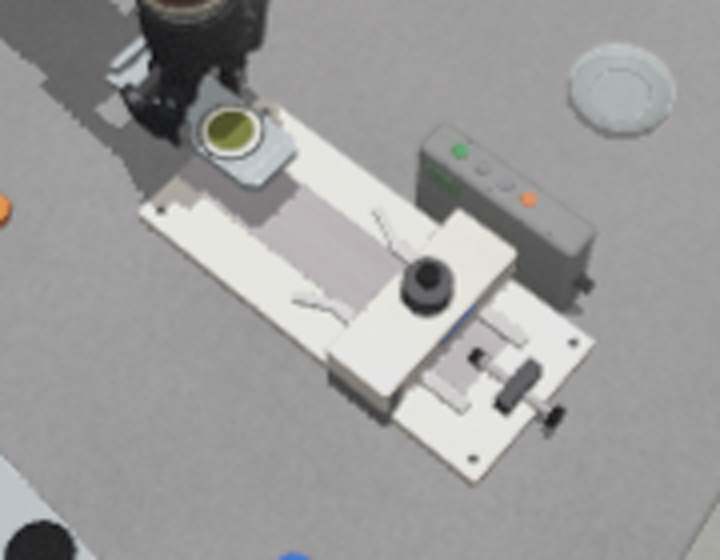

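View pics/t4.png

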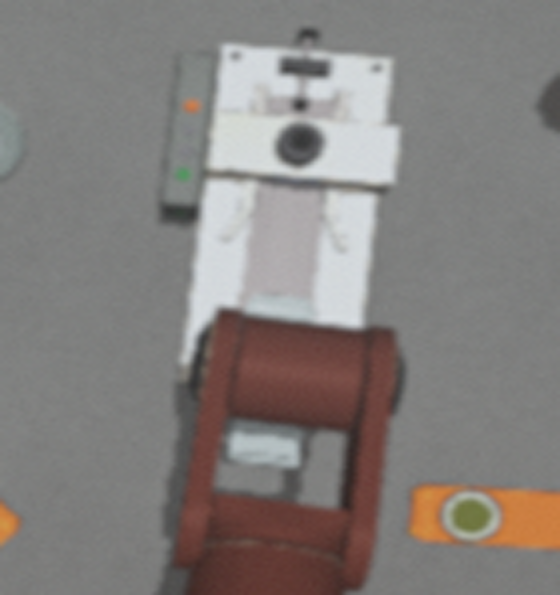

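The wrist view shows the deck's rear corners at (218,199) and (423,199), with the slide centred between them.

```bash
python3 - <<'E'
from h import *
import pickle
cm,im=pickle.load(open("w4.pkl","rb"))
for p in [(218,198),(423,198),(235,218),(407,218)]: print(p,at_z(cm,p,.016,True).round(4))
a,b=[at_z(cm,p,.016,True) for p in [(218,198),(423,198)]];m=(a+b)/2;d=b-a
print(m,np.degrees(np.arctan2(-d[0],d[1])))
# slide edges at top z: underside=tcp-.001 -> top ~ .079-.001+.012
for p in [(257,140),(383,140),(256,100),(383,100)]: print(p,at_z(cm,p,.0895,True).round(4))
E
```

```text
(218, 198) [ 0.4501 -0.0627  0.016 ]
(423, 198) [0.4651 0.0834 0.016 ]
(235, 218) [ 0.4661 -0.0526  0.016 ]
(407, 218) [0.4789 0.071  0.016 ]
[0.45757863 0.01035558 0.016     ] -5.872962321290571
(257, 140) [ 0.409  -0.0128  0.0895]
(383, 140) [0.4145 0.0415 0.0895]
(256, 100) [ 0.3917 -0.0111  0.0895]
(383, 100) [0.3972 0.0429 0.0895]
```

>>> drive_tool(
  series=[
    [[0.035, -0.004, -0.01], [0, 0, 0]],
    [[0.065, -0.0075, -0.03], [0, 0, 0]],
    [[0.075, -0.008, -0.045], [0, 0, 0]],
    [[0.075, -0.008, -0.056], [0, 0, 0]],
    [[0.075, -0.008, -0.059], [0, 0, 0]],
    [[0.075, -0.008, -0.0605], [0, 0, 0]],
    [[0.075, -0.008, -0.0605], [0, 0, 0]],
  ],
)

```text
time: 7.5
tool_pos: [0.5438, -0.0005, 0.0188]
tool_rot: [0.0, 0.051, 0.999, -0.0]
contact_force: [0.8, -0.2, -2.2]
gripper_width: 0.635
```

```bash
python3 - <<'E'
from h import *
s=state();print(s["tool_pos"],yaw(s),s["contact_force"],s["ft_torque"],s["gripper_width"])
im=grab_frame("wrist");cv2.imwrite("pics/w5.png",im[:,:,::-1])
im=grab_frame("scene");cv2.imwrite("pics/s5.png",cv2.resize(im[180:320,220:400],None,fx=4,fy=4,interpolation=cv2.INTER_CUBIC)[:,:,::-1])
E
```

```text
[ 5.43815812e-01 -5.17851959e-04  1.87562136e-02] 84.20826709275198 [ 0.82622205 -0.19980009 -2.24020047] [ 0.0002296  -0.00471437  0.02896993] 0.6345945644053606
```

View pics/w5.png

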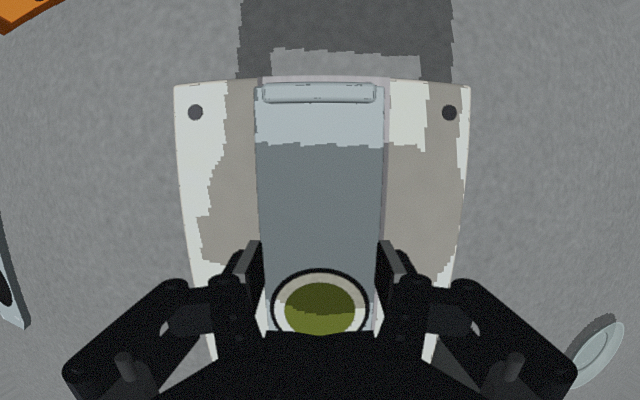

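View pics/s5.png

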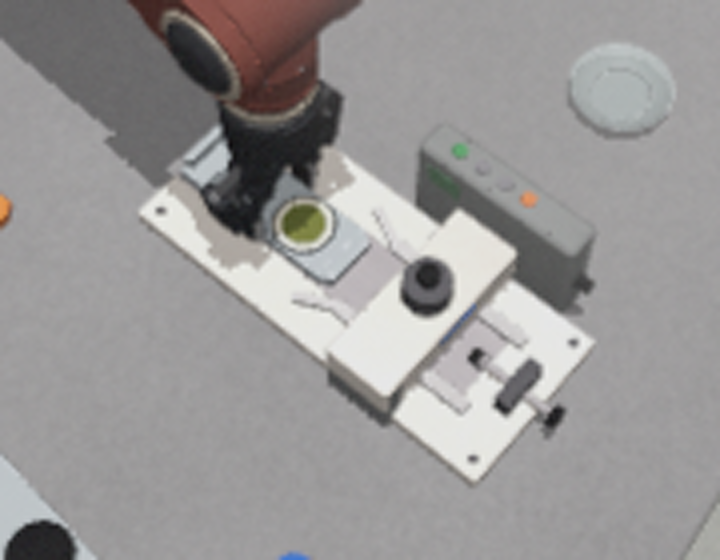

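>>> drive_tool(
  series=[
    [[0.004, 0.0015, 0], [0, 0, 0]],
    [[0.008, 0.001, 0], [0, 0, 0]],
    [[0.012, 0.001, 0], [0, 0, 0]],
    [[0.012, 0.001, -0.001], [0, 0, 0]],
    [[0.012, 0.001, -0.002], [0, 0, 0]],
    [[0.012, 0.001, -0.002], [0, 0, 0]],
  ],
)

```text
time: 8.2
tool_pos: [0.557, 0.0001, 0.0174]
tool_rot: [0.001, 0.051, 0.999, -0.0]
contact_force: [-1.8, -1.1, 4.2]
gripper_width: 0.632
```

>>> drive_tool(
  series=[
    [[0, 0, 0], [0, 0, 0]],
    [[0, 0, 0.0], [0, 0, 0]],
    [[0, 0, 0.0], [0, 0, 0]],
    [[0, 0, 0.0], [0, 0, 0]],
    [[0, 0, 0.01], [0, 0, 0]],
    [[0, 0, 0.04], [0, 0, 0]],
    [[0, 0, 0.06], [0, 0, 0]],
  ],
  fingers=-1,
)

```text
time: 8.9
tool_pos: [0.5568, 0.0001, 0.0785]
tool_rot: [0.001, 0.051, 0.999, -0.0]
contact_force: [0.9, -0.3, 1.3]
gripper_width: 0.998
```

```bash
python3 - <<'E'
from h import *
s=state();print(s["tool_pos"],yaw(s),s["contact_force"],s["ft_torque"],s["gripper_width"])
import pickle
cm=camera_model("wrist")
im=grab_frame("wrist");cv2.imwrite("pics/w6.png",im[:,:,::-1]);pickle.dump((cm,im),open("w6.pkl","wb"))
E
```

```text
[5.56788602e-01 1.12832309e-04 7.84604510e-02] 84.18640294128464 [ 0.93142029 -0.31633603  1.30277316] [-0.00210017 -0.02340634 -0.01595159] 0.997897303430614
```

View pics/w6.png

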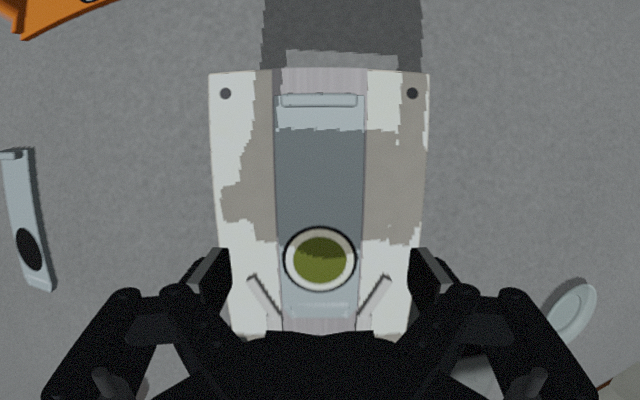

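>>> drive_tool(
  series=[
    [[-0.04, 0.004, 0.005], [0, 0, 0]],
    [[-0.08, 0.008, 0.005], [0, 0, 0]],
    [[-0.107, 0.011, 0.0], [0, 0, 0]],
    [[-0.107, 0.011, -0.01], [0, 0, 0]],
    [[-0.107, 0.011, -0.03], [0, 0, 0]],
    [[-0.107, 0.011, -0.05], [0, 0, 0]],
    [[-0.107, 0.011, -0.057], [0, 0, 0]],
    [[-0.107, 0.011, -0.057], [0, 0, 0]],
  ],
  fingers=1,
)

```text
time: 9.75
tool_pos: [0.4486, 0.0112, 0.0182]
tool_rot: [-0.001, 0.051, 0.999, 0.0]
contact_force: [0.0, -0.0, -0.1]
gripper_width: -0.005
```

```bash
python3 - <<'E'
from h import *
s=state();print(s["tool_pos"],yaw(s),s["contact_force"],s["ft_torque"],s["gripper_width"])
im=grab_frame("wrist");cv2.imwrite("pics/w7.png",im[:,:,::-1])
im=grab_frame("scene");cv2.imwrite("pics/s7.png",cv2.resize(im[160:320,200:400],None,fx=4,fy=3.7,interpolation=cv2.INTER_CUBIC)[:,:,::-1])
E
```

```text
[0.44862323 0.01123358 0.01822536] 84.1791182050735 [ 0.03104453 -0.02950895 -0.13834037] [0.09571035 0.01737059 0.01139501] -0.0046477010634491025
```

View pics/s7.png

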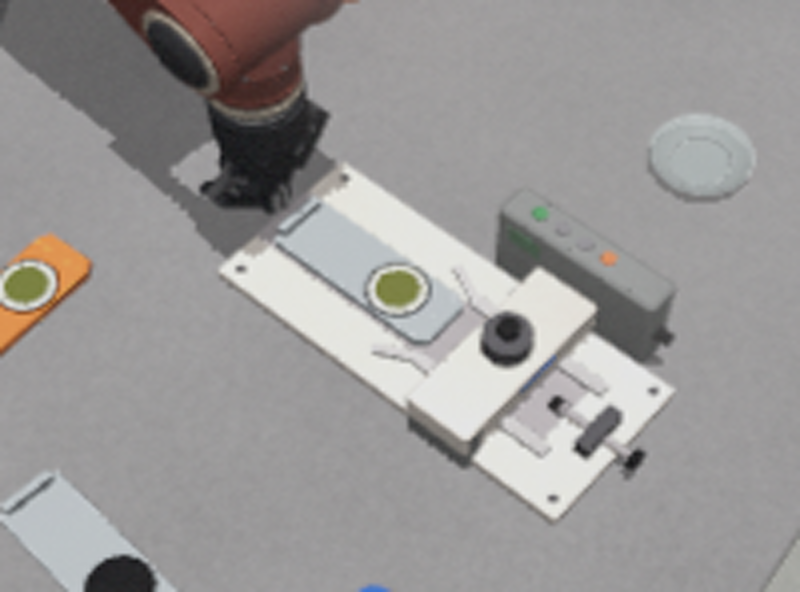

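View pics/w7.png

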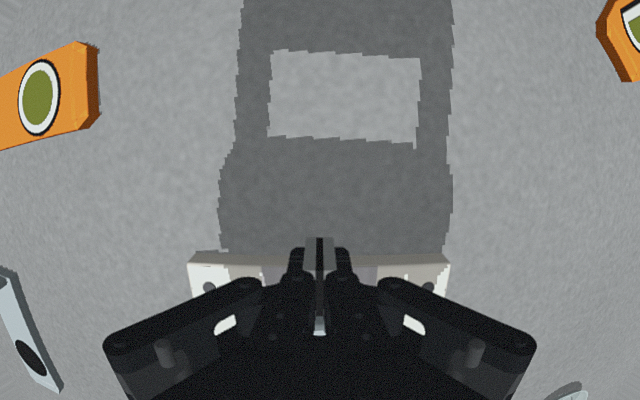

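```bash
python3 - <<'E'
from h import *
cs=camera_model("scene");ct=camera_model("top")
e=np.array([np.cos(np.radians(-5.8)),np.sin(np.radians(-5.8))]);O=np.array([.457,.0098])+.24*e
def rd(P): d=P[:2]-O;return (d@e,d@[-e[1],e[0]])
for n,c,p,z in[("buf face s7",cs,(200+552/4,160+400/3.7),.028),("tip",cs,(200+549/4,160+402/3.7),.0245),("brk",cs,(200+590/4,160+425/3.7),.04),("buf top",ct,(305+240/4.8,115+150/4.8),.028),("bufc2 rear",ct,(305+240/4.8,115+157/4.8),.0245)]:
    print(n,np.round(rd(at_z(c,p,z)),4))
E
```

```text
buf face s7 [ 0.0505 -0.0006]
tip [ 0.049  -0.0021]
brk [ 0.0885 -0.0038]
buf top [ 0.0469 -0.0014]
bufc2 rear [ 0.0427 -0.0021]
```

>>> drive_tool(
  series=[
    [[0.002, 0, 0.003], [0, 0, 0]],
    [[0.005, -0.0005, 0.003], [0, 0, 0]],
    [[0.009, -0.0009, 0.003], [0, 0, 0]],
    [[0.012, -0.0012, 0.003], [0, 0, 0]],
    [[0.015, -0.0015, 0.003], [0, 0, 0]],
    [[0.018, -0.0018, 0.003], [0, 0, 0]],
    [[0.021, -0.0021, 0.003], [0, 0, 0]],
    [[0.024, -0.0024, 0.003], [0, 0, 0]],
  ],
)

```text
time: 10.65
tool_pos: [0.4732, 0.0088, 0.0222]
tool_rot: [-0.0, 0.051, 0.999, 0.0]
contact_force: [-0.5, -0.1, 0.4]
gripper_width: -0.001
```

>>> drive_tool(
  series=[
    [[0.005, -0.0005, 0], [0, 0, 0]],
    [[0.01, -0.001, 0], [0, 0, 0]],
    [[0.015, -0.0015, 0], [0, 0, 0]],
    [[0.02, -0.002, 0], [0, 0, 0]],
    [[0.025, -0.0025, 0], [0, 0, 0]],
    [[0.03, -0.003, 0], [0, 0, 0]],
    [[0.035, -0.0035, 0], [0, 0, 0]],
    [[0.035, -0.0035, 0], [0, 0, 0]],
  ],
)

```text
time: 11.45
tool_pos: [0.5093, 0.0051, 0.0228]
tool_rot: [0.001, 0.051, 0.999, -0.0]
contact_force: [0.1, 0.5, 0.7]
gripper_width: -0.002
```

```bash
python3 - <<'E'
from h import *
s=state();print(s["tool_pos"],yaw(s),s["contact_force"],s["ft_torque"],s["gripper_width"])
im=grab_frame("wrist");cv2.imwrite("pics/w8.png",im[:,:,::-1])
im=grab_frame("scene");cv2.imwrite("pics/s8.png",cv2.resize(im[160:320,200:400],None,fx=4,fy=3.7,interpolation=cv2.INTER_CUBIC)[:,:,::-1])
E
```

```text
[0.50925238 0.0051298  0.02276313] 84.18171908117938 [0.07502847 0.45833106 0.7092745 ] [0.01129626 0.00394564 0.02786316] -0.0024535521809422593
```

View pics/s8.png

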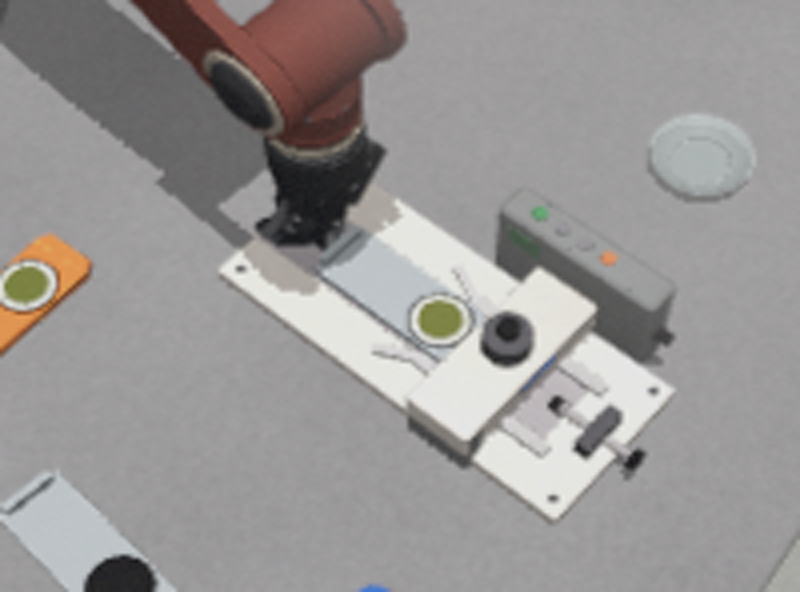

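The slide is straight, with its nose under the head's front edge at (450,350) and the filter at (441,318). I'll go on past the shoe.

>>> drive_tool(
  series=[
    [[0.004, -0.0004, 0], [0, 0, 0]],
    [[0.008, -0.0008, 0], [0, 0, 0]],
    [[0.011, -0.0011, 0], [0, 0, 0]],
    [[0.014, -0.0014, 0], [0, 0, 0]],
    [[0.017, -0.0017, 0], [0, 0, 0]],
    [[0.02, -0.002, 0], [0, 0, 0]],
    [[0.023, -0.0023, 0], [0, 0, 0]],
    [[0.026, -0.0026, 0], [0, 0, 0]],
  ],
)

```text
time: 12.35
tool_pos: [0.5333, 0.0029, 0.022]
tool_rot: [-0.001, 0.051, 0.999, 0.0]
contact_force: [-3.6, 0.8, 2.2]
gripper_width: 0.001
```

>>> drive_tool(
  series=[
    [[0.002, -0.0002, 0], [0, 0, 0]],
    [[0.004, -0.0004, 0], [0, 0, 0]],
    [[0.006, -0.0006, 0], [0, 0, 0]],
    [[0.008, -0.0008, 0], [0, 0, 0]],
  ],
)

```text
time: 12.75
tool_pos: [0.5421, 0.0019, 0.0221]
tool_rot: [-0.0, 0.051, 0.999, 0.0]
contact_force: [-4.7, 0.7, -1.3]
gripper_width: 0.004
```

>>> drive_tool(
  series=[
    [[0.002, -0.0002, 0], [0, 0, 0]],
    [[0.004, -0.0004, 0], [0, 0, 0]],
    [[0.006, -0.0006, 0], [0, 0, 0]],
    [[0.008, -0.0008, 0], [0, 0, 0]],
  ],
)

```text
time: 13.15
tool_pos: [0.5503, 0.0011, 0.0223]
tool_rot: [-0.0, 0.051, 0.999, 0.0]
contact_force: [-3.2, 1.4, -1.4]
gripper_width: 0.001
```

>>> drive_tool(
  series=[
    [[0.0015, -0.0001, 0], [0, 0, 0]],
    [[0.003, -0.0003, 0], [0, 0, 0]],
    [[0.0045, -0.0005, 0], [0, 0, 0]],
    [[0.006, -0.0006, 0], [0, 0, 0]],
  ],
)

```text
time: 13.55
tool_pos: [0.5563, 0.0005, 0.0224]
tool_rot: [0.0, 0.051, 0.999, 0.0]
contact_force: [-4.0, 1.5, -1.7]
gripper_width: -0.004
```

>>> drive_tool(
  series=[
    [[0.001, -0.0001, 0], [0, 0, 0]],
    [[0.002, -0.0002, 0], [0, 0, 0]],
    [[0.003, -0.0003, 0], [0, 0, 0]],
  ],
)

```text
time: 13.85
tool_pos: [0.5593, 0.0002, 0.0224]
tool_rot: [-0.0, 0.051, 0.999, 0.0]
contact_force: [-3.5, 1.3, -2.0]
gripper_width: 0.005
```

```bash
python3 - <<'E'
from h import *
s=state();print(s["tool_pos"],yaw(s),s["contact_force"],s["ft_torque"])
im=grab_frame("scene");cv2.imwrite("pics/s9.png",cv2.resize(im[200:300,260:390],None,fx=6,fy=6,interpolation=cv2.INTER_CUBIC)[:,:,::-1])
print(state()["contact_force"])
E
```

```text
[5.59265084e-01 1.92604864e-04 2.23904448e-02] 84.18377022677923 [-3.5112629   1.33294256 -1.95375582] [0.20064006 0.53032092 0.02017859]
[-2.03529321  0.59992935 -1.4985786 ]
```

View pics/s9.png

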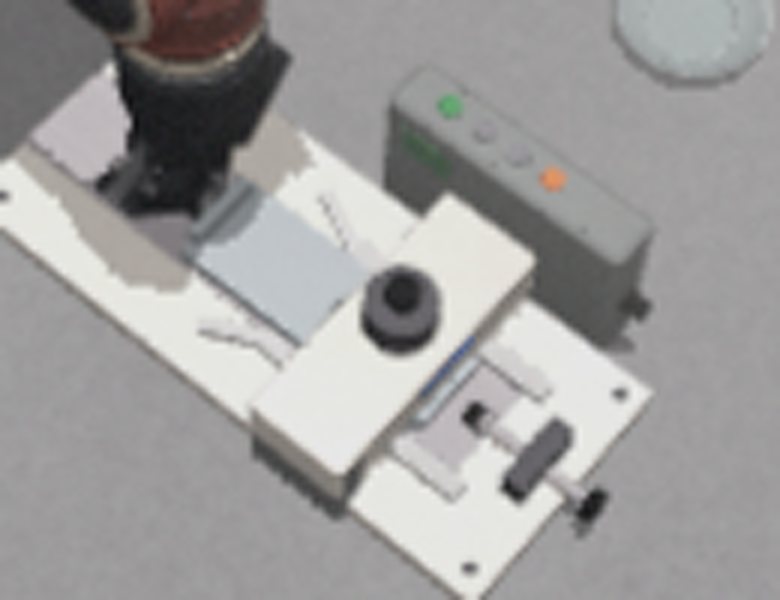

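The nose is emerging past the head at (445,400) and the buffer is at (478,412), so a gap of roughly 8–10 mm remains. Running drag is about 3.7 N.

>>> drive_tool(
  series=[
    [[0.001, -0.0001, 0], [0, 0, 0]],
    [[0.002, -0.0002, 0], [0, 0, 0]],
    [[0.003, -0.0003, 0], [0, 0, 0]],
    [[0.004, -0.0004, 0], [0, 0, 0]],
  ],
)

```text
time: 14.3
tool_pos: [0.5633, -0.0002, 0.0224]
tool_rot: [0.0, 0.051, 0.999, 0.0]
contact_force: [-3.4, 1.9, -0.7]
gripper_width: -0.001
```

>>> drive_tool(
  series=[
    [[0.0005, 0, 0], [0, 0, 0]],
    [[0.001, -0.0001, 0], [0, 0, 0]],
    [[0.0015, -0.0002, 0], [0, 0, 0]],
    [[0.002, -0.0002, 0], [0, 0, 0]],
  ],
)

```text
time: 14.7
tool_pos: [0.5652, -0.0004, 0.0224]
tool_rot: [-0.0, 0.051, 0.999, 0.0]
contact_force: [-2.8, 1.5, -1.4]
gripper_width: -0.001
```

>>> drive_tool(
  series=[
    [[0.0005, 0, 0], [0, 0, 0]],
    [[0.001, -0.0001, 0], [0, 0, 0]],
    [[0.0015, -0.0002, 0], [0, 0, 0]],
  ],
)

```text
time: 15.0
tool_pos: [0.5668, -0.0006, 0.0224]
tool_rot: [0.0, 0.051, 0.999, 0.0]
contact_force: [-3.3, 1.0, -1.4]
gripper_width: 0.002
```

>>> drive_tool(
  series=[
    [[0.0005, 0, 0], [0, 0, 0]],
    [[0.001, -0.0001, 0], [0, 0, 0]],
    [[0.0015, -0.0002, 0], [0, 0, 0]],
  ],
)

```text
time: 15.3
tool_pos: [0.5682, -0.0008, 0.0224]
tool_rot: [-0.0, 0.051, 0.999, 0.0]
contact_force: [-3.2, 1.9, -1.5]
gripper_width: -0.001
```

>>> drive_tool(
  series=[
    [[0.0005, 0, 0], [0, 0, 0]],
    [[0.001, -0.0001, 0], [0, 0, 0]],
    [[0.0015, -0.0002, 0], [0, 0, 0]],
  ],
)

```text
time: 15.6
tool_pos: [0.5698, -0.001, 0.0224]
tool_rot: [-0.0, 0.051, 0.999, 0.0]
contact_force: [-3.0, 1.1, -0.9]
gripper_width: 0.001
```

```bash
python3 - <<'E'
from h import *
s=state();print(s["tool_pos"],s["contact_force"],s["time"])
im=grab_frame("scene");cv2.imwrite("pics/s10.png",cv2.resize(im[245:295,315:375],None,fx=10,fy=10,interpolation=cv2.INTER_CUBIC)[:,:,::-1])
E
```

```text
[ 0.56976484 -0.00101704  0.02241597] [-3.04974525  1.07100673 -0.85678686] 15.6
```

View pics/s10.png

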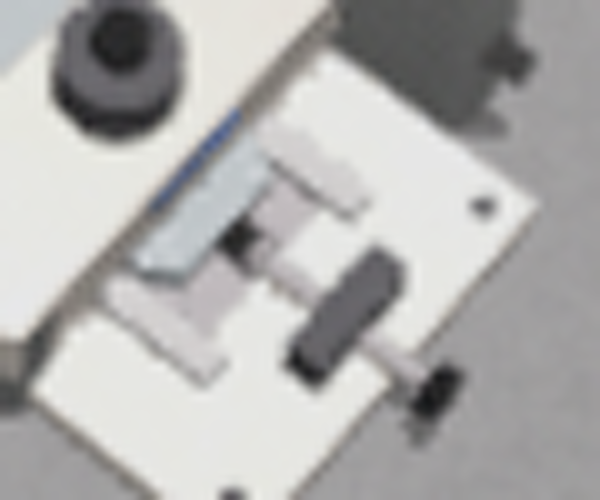

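>>> drive_tool(
  series=[
    [[0.0005, 0, 0], [0, 0, 0]],
    [[0.001, -0.0001, 0], [0, 0, 0]],
  ],
)

```text
time: 15.85
tool_pos: [0.5707, -0.0011, 0.0224]
tool_rot: [-0.0, 0.051, 0.999, 0.0]
contact_force: [-3.6, 0.2, -0.1]
gripper_width: 0.004
```

>>> drive_tool(
  series=[
    [[0.0005, 0, 0], [0, 0, 0]],
    [[0.001, -0.0001, 0], [0, 0, 0]],
  ],
)

```text
time: 16.05
tool_pos: [0.5716, -0.0012, 0.0224]
tool_rot: [-0.0, 0.051, 0.999, 0.0]
contact_force: [-3.2, 1.2, -0.6]
gripper_width: -0.004
```

>>> drive_tool(
  series=[
    [[0.0005, 0, 0], [0, 0, 0]],
    [[0.001, -0.0001, 0], [0, 0, 0]],
  ],
)

```text
time: 16.25
tool_pos: [0.572, -0.0012, 0.0221]
tool_rot: [-0.001, 0.051, 0.999, 0.0]
contact_force: [-5.8, 2.1, 1.1]
gripper_width: 0.002
```

Contact: the force has risen from 3.3 to about 6 N. From here I'll take small steps towards 11.3 N total.

>>> drive_tool(
  series=[
    [[0.0003, 0, 0], [0, 0, 0]],
    [[0.0005, 0, 0], [0, 0, 0]],
  ],
)

```text
time: 16.45
tool_pos: [0.5721, -0.0011, 0.0221]
tool_rot: [-0.001, 0.051, 0.999, 0.0]
contact_force: [-7.2, 2.3, 0.8]
gripper_width: 0.0
```

>>> drive_tool(
  series=[
    [[0.0003, 0, 0], [0, 0, 0]],
    [[0.0005, -0.0001, 0], [0, 0, 0]],
  ],
)

```text
time: 16.65
tool_pos: [0.5723, -0.0012, 0.0221]
tool_rot: [-0.002, 0.051, 0.999, 0.0]
contact_force: [-8.0, 2.1, 2.6]
gripper_width: -0.003
```

>>> drive_tool(
  series=[
    [[0.0005, -0.0001, 0], [0, 0, 0]],
    [[0.0008, -0.0001, 0], [0, 0, 0]],
  ],
)

```text
time: 16.85
tool_pos: [0.5727, -0.0012, 0.022]
tool_rot: [-0.003, 0.051, 0.999, 0.0]
contact_force: [-10.7, 2.2, 4.1]
gripper_width: 0.001
```

>>> drive_tool(
  series=[
    [[0.0003, 0, 0], [0, 0, 0]],
    [[0.0003, 0, 0], [0, 0, 0]],
  ],
)

```text
time: 17.05
tool_pos: [0.5728, -0.0012, 0.0221]
tool_rot: [-0.003, 0.051, 0.999, 0.0]
contact_force: [-9.7, 3.3, 4.4]
gripper_width: -0.003
```

>>> drive_tool(
  series=[
    [[0.0004, 0, 0], [0, 0, 0]],
    [[0.0007, -0.0001, 0], [0, 0, 0]],
  ],
)

```text
time: 17.25
tool_pos: [0.5731, -0.0012, 0.0221]
tool_rot: [-0.003, 0.051, 0.999, 0.0]
contact_force: [-12.4, 2.4, 6.1]
gripper_width: 0.0
```

```bash
python3 - <<'E'
from h import *
F=[]
for i in range(4):
    s=state();F.append(s["contact_force"]);im=grab_frame("scene")
F=np.array(F);print(F.round(1),F@np.array([.995,-.101,0]))
cv2.imwrite("pics/s11.png",cv2.resize(im[200:300,260:390],None,fx=6,fy=6,interpolation=cv2.INTER_CUBIC)[:,:,::-1])
print(state()["tool_pos"])
E
```

```text
[[-12.4   2.4   6.1]
 [-11.7   3.1   6.1]
 [-12.9   3.1   6.5]
 [-11.3   3.8   5.7]] [-12.53327065 -11.92344594 -13.15324751 -11.58270657]
[ 0.57309053 -0.00119252  0.0220607 ]
```

View pics/s11.png

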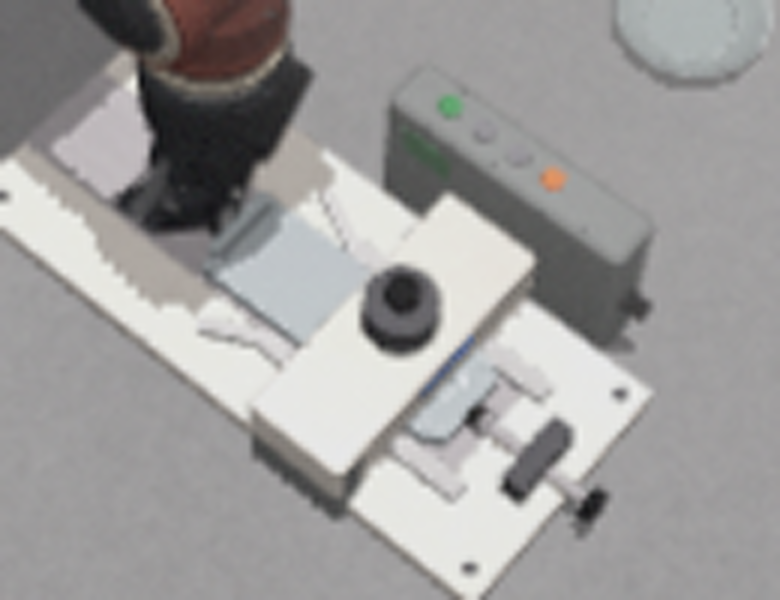

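Total push along the feed averages 12.3 N. Less the running drag of about 3.3 N (up to about 0.8 N more from the downward component), that leaves 8–9 N on the buffer, held for roughly 0.4 s. I'll retract straight back now.

>>> drive_tool(
  series=[
    [[-0.0005, 0, 0], [0, 0, 0]],
    [[-0.001, 0.0001, 0], [0, 0, 0]],
    [[-0.002, 0.0002, 0], [0, 0, 0]],
    [[-0.003, 0.0003, 0], [0, 0, 0]],
    [[-0.005, 0.0005, 0], [0, 0, 0]],
    [[-0.01, 0.001, 0], [0, 0, 0]],
    [[-0.02, 0.002, 0], [0, 0, 0]],
    [[-0.035, 0.0035, 0], [0, 0, 0]],
  ],
)

```text
time: 18.25
tool_pos: [0.541, 0.0016, 0.0232]
tool_rot: [0.001, 0.051, 0.999, -0.0]
contact_force: [-0.5, -1.0, -1.1]
gripper_width: -0.003
```

>>> drive_tool(
  series=[
    [[0, 0, 0.03], [0, 0, 0]],
    [[0, 0, 0.07], [0, 0, 0]],
    [[0, 0, 0.11], [0, 0, 0]],
    [[0, 0, 0.13], [0, 0, 0]],
    [[0, 0, 0.13], [0, 0, 0]],
  ],
)

```text
time: 18.75
tool_pos: [0.5431, 0.0014, 0.1575]
tool_rot: [0.005, 0.051, 0.999, -0.001]
contact_force: [0.1, -0.1, 1.5]
gripper_width: 0.001
```

```bash
python3 - <<'E'
from h import *
s=state();print(s["tool_pos"],s["contact_force"],s["time"])
im=grab_frame("scene");cv2.imwrite("pics/s12.png",cv2.resize(im[200:300,260:390],None,fx=6,fy=6,interpolation=cv2.INTER_CUBIC)[:,:,::-1])
im=grab_frame("wrist");cv2.imwrite("pics/w12.png",im[:,:,::-1])
E
```

```text
[0.54308335 0.00141367 0.15745492] [ 0.14593554 -0.13675607  1.48988662] 18.75
```

View pics/s12.png

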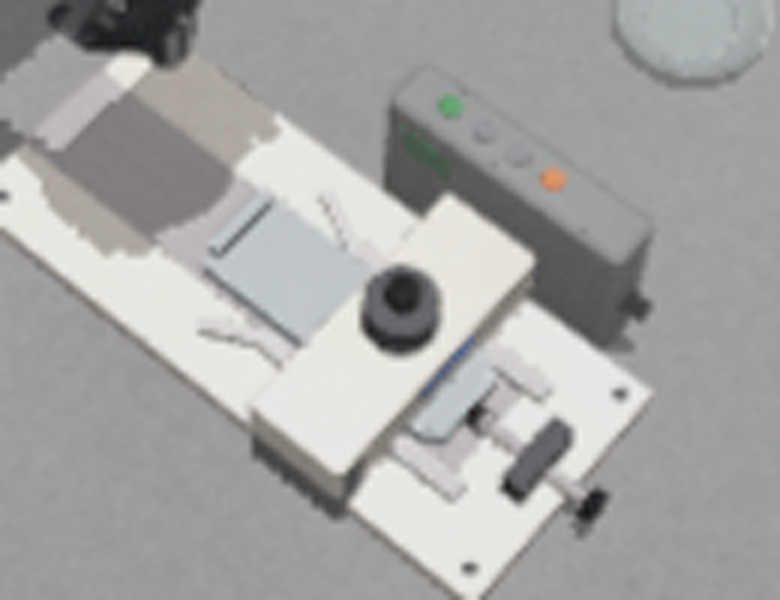

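View pics/w12.png

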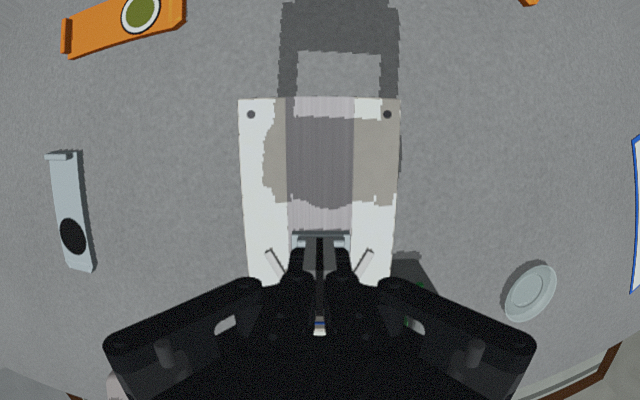

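After retracting, the slide lies flat and straight, and its nose still meets the buffer at crop (475,412). The gripper is clear and reads about zero contact force, so I'm handing in.

```bash
python3 -c "
from plant import *
print(job_done(),state()['time'])"
```

```text
the job is handed in; nothing more can be done
the job is handed in; nothing more can be done
```

The green-filter slide is loaded and was handed in at about 19 s. I gripped it across its width, carried it level to the bare deck and set it down with its nose in the lead-in. I then pushed it under the head with the shut fingers on its tail.

- **Force:** Running drag was about 3.3 N. At the stop I pressed to about 12.3 N total along the feed for about 0.4 s, so roughly 8–9 N was on the buffer, well short of its 16 N bottoming. Readings scattered by up to 1 N. An upward force of about 6 N on the fingers while pressing leaves the exact split a little uncertain.
- **After letting go:** The last scene picture shows the slide flat, straight between the rails, and its nose still at the buffer. I judged that from the picture; I did not measure the remaining contact force. The gripper was clear, at about zero sideways force (a 1.5 N vertical reading while still moving).
- **Other objects:** I never went near the head, and the blank and dish looked undisturbed. I did not picture the bottle again, but the arm did not go near it.

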